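Shift the coil winder's feed lever through its gate to the cross-wound slot

ROBOT

A 6-joint arm with a two-finger parallel gripper is mounted at the origin on the work surface. World frame = base frame: x ahead of the robot, y to its left, z up, the work surface at z = 0. Lengths are in mm, angles in rad, forces in N, time in s.
With the tool pointing down it reaches from about 250 to 725 mm from the base axis. Payload 4 kg.
Tool frame: the origin (TCP) lies at the very end of the fingers, on their centre line; the grasp point (between the pads) lies 19 mm behind it; z points along the fingers, y is the line along which they close (so a half turn about z gives the same grasp; the last joint's range is limited). The gripper opens to 85 mm and grips with 20 to 120 N. Pads are 22 mm wide; open, the fingers measure 114 mm over their backs; the gripper's body (76 mm by 85 mm) begins 54 mm behind the grasp point. The pads swing forward as they close: fully open they stand 13 mm farther back than shut.
Start: joints at [1.197, 0.241, 0.005, 1.335, 0, 1.571], TCP at [182.576, 465.473, 231.306] pointing down, gripper open.
Joint ranges: [-2.72, 2.72], [-1.05, 1.87], [-1.09, 1.28], [-1.99, 2.15], [-1.42, 1.44], [-3.14, 3.14]. Speed limits (rad/s): [2.79, 2.79, 3.14, 3.14, 3.14, 3.14].

INTERFACE

Orientations are given as a unit quaternion [x, y, z, w].
In Python, from cell import bot gives the robot as it stands.
- The arm moves only by the tool jog_arm, never from a script. Its argument "deltas" is text: rows parted by semicolons, each of 7 numbers parted by spaces: the turn, a rotation vector about the tool's x, y, z in degrees, then the shift along the tool's x, y, z in mm, then the opening, from -1 (shut) to 1 (fully open). A call has exactly 8 rows; each row is the pose to reach, as a shift and turn from the pose commanded when the call began, along the tool's axes at that moment; what a row does not reach only later rows make up. A row lasts 1/10 s, in which the tool goes at most 50 mm and 8.59 degrees, less where a joint would pass 70% of its speed; a pose out of reach is approached as far as the arm can. A call with a gripper value outside its range is refused whole. The fingers move at their own pace and stop on an object; the grip force is fixed at half the most. Time passes only in rows, so rows that repeat a pose let the fingers close, or fill a call up. It gives the time, the measured TCP pose, the force, the opening and the grip force at its end, in the units of the state.
- bot.observe(): the state, without advancing time (a new reading comes with each control period).
- bot.grab_frame(name): name is "side" or "top" or "wrist"; returns the picture (384x512x3 uint8, blue, green, red); there is no depth.
- bot.get_calibration(name): a dict with "K" (3x3 intrinsics, pixels), "k1" (the pictures are not rectified: a ray, as slopes to the right and down, at radius r is drawn at 1 + k1 r^2 times it, then the intrinsics apply), "eye" and "rotation" of the camera in the world; the wrist camera has in their place "T_tool_cam" (4x4, takes a point from camera to tool coordinates, whose origin is the TCP and whose axes are the flange's). Camera axes: x right, y down, z forward; pixel columns grow to the right and rows downward; lengths in mm; the calibration is good to about 2 mm. A picture is of the moment at which its call begins: read the wrist's pose just before it. get_calibration takes no time and is no camera call.
- bot.finish_job(): hands the job in; it is judged then, once.
The state is a dict: "time": time; "joint_pos": joint angles; "dq": joint speeds; "tau": joint torques, N m; "tool_pos": TCP position; "tcp_rot": TCP orientation; "force": force on the tool from outside, world axes, zero at the start; "moment": the same for the moment, N m; "finger_gap": finger opening in mm; "grip_force": force on a finger pad.
Only numpy, scipy, OpenCV 4.12 (cv2) and the standard library are available. Lean on these libraries where they do the work, as an engineer would, in place of code of your own. Each camera call takes 0.05 s, during which the arm holds its last target. There are 200 camera calls.

TASK

Change the feed of the coil winder: with the outside of the fingers, push the ball-topped selector lever out of the slot it stands in, along the crossway of the gate and fully home into the slot beside the plus-shaped mark, and leave it there. Only push the lever, firmly but without ramming it; never take it between the fingers. Leave everything else on the bench where it is.

Things in the scene. Friction and masses are not known exactly. Their poses are not given: they have to be found in the camera images.
- winder: coil winder, fixed: base plate 200 x 420 x 15 mm; in its middle a gearbox 180 x 180 mm, its gate cover 120 mm above the table. Origin on the table under the gate's centre; x along the slots (at yaw 0 away from the robot), y along the crossway, towards the headstock (grey box, 110 mm high, y 105 to 195 mm). Bobbins and a core stand on the base plate at y below -120 mm
- gate (a point): centre of the gate on the cover's top; axes as the winder's. Three slots along x, at y = -26, 0, +26 mm, are joined at x = 0 by one crossway along y: six slot ends. All are 12 mm wide with rounded inner corners. The lever crosses between slots only with throw within about 0.02 rad of 0 (the rounded corners guide it in from about 0.05)
- throw (a joint): tilt of the lever along the slots: 0 in the crossway, positive towards the winder's +x; firm stops at -0.25 and +0.25 rad, the ends of the slots. The pivot is 100 mm below the gate's centre. Dry friction: the knob moves at about 2 N and stays where it is left. It starts anywhere between the stops, in the middle slot
- lane (a joint): tilt of the lever along the crossway: 0 in the middle slot, positive towards the winder's +y; firm stops at -0.25 and +0.25 rad, which are the two outer slots. Same friction as throw. At the start about 0
- knob (a point): centre of the lever's black ball knob, 34 mm in diameter, on an 8 mm steel shaft (14 mm collar under the ball), 190 mm from the pivot: 210 mm above the table when upright, and about 47 mm off centre along the winder's x or y at a stop; up to 12 mm lower there
- mark_cross: raised black mark on the cover of the gearbox, 2 mm proud of the cover: a plus, 36 mm across with arms 11 mm wide, which names the slot wanted. It lies just outside the end of the outer slot that it names. Origin at its centre on the cover
- mark_disc: raised black mark on the cover of the gearbox, 2 mm proud of the cover: a round disc, 36 mm across. It lies just outside the end of the outer slot that it names. Origin at its centre on the cover
- mark_bar: raised black mark on the cover of the gearbox, 2 mm proud of the cover: a single bar, 36 x 11 mm. It lies just outside the end of the outer slot that it names. Origin at its centre on the cover
- mark_square: raised black mark on the cover of the gearbox, 2 mm proud of the cover: a square, 32 x 32 mm. It lies just outside the end of the outer slot that it names. Origin at its centre on the cover
- bobbin_a: small wound bobbin with copper-coloured winding, 40 mm across and 30 mm high, standing on the winder's base plate; origin at the centre of its underside; to be left alone
- bobbin_b: small bobbin with white winding, 40 mm across and 30 mm high, standing on the winder's base plate; origin at the centre of its underside; to be left alone
- core: dark ring core, 40 mm across and 14 mm high, lying on the winder's base plate; origin at the centre of its underside; to be left alone
- screwdriver: loose screwdriver, 170 mm long, lying on the table to the right of the winder; to be left alone
- tweezers: dark tweezers, 120 mm long and 6 mm high, lying on top of the winder's headstock; to be left alone
- perfboard: green circuit board 100 x 70 mm, 14 mm high with its parts, lying on the table beyond the winder; to be left alone
- jar: closed whitish jar, 56 mm across and 60 mm high, standing on the table beyond the winder; to be left alone
- pliers: small pliers with yellow handles, 150 mm long, lying on the table to the left of the winder; to be left alone

How it is judged:
By the outcome, as a careful person would: the job done as asked, in the order asked, and still so for the second after the job is handed in, with the robot touching nothing.
It also fails if it takes over 64 s, if anything falls off the work surface, if the arm or the gripper's body presses on something with over 40 N, if the wrist force passes 120 N, or if a joint passes its speed limit or range.

## Working session

There is one attempt and no reset: what is moved stays moved. The work goes in short steps, Python scripts to look and compute and a tool call to move; the robot and the scene stay as the last step left them, time stands still between calls to the robot, and variables do not carry over. Pictures are saved under pics/ and viewed, at most 10 in all, crops included, and the job is handed in when it is done.

Besides the shell and the picture viewer there is one more tool, called as a command line: name --argument value ..., lists and objects as JSON in quotes. jog_arm: Moves the arm, as the interface text tells. Its arguments: {"type":"object","properties":{"deltas":{"type":"string"}},"required":["deltas"]}

```bash
ls; mkdir -p pics
python3 - <<'E'
from cell import bot
import cv2,numpy as np
s=bot.observe();print(s['time'],s['tool_pos'],s['tcp_rot'],s['finger_gap'])
for n in('top','side'):
    f=bot.grab_frame(n);cv2.imwrite(f'pics/{n}0.png',f)
    c=bot.get_calibration(n);print(n,c)
E
```

```text
pics
0.0 [182.35653286 464.88530863 230.40334728] [ 1.85834485e-01  9.82580504e-01 -1.03000890e-03 -1.90485436e-04] 85.33836914401027
top {'K': array([[347.51008391,   0.        , 257.48055664],
       [  0.        , 347.51008391, 195.5493806 ],
       [  0.        ,   0.        ,   1.        ]]), 'k1': -0.04254204116982258, 'eye': array([517.17771416,  56.15051674, 921.68657715]), 'rotation': array([ 0.71014892, -0.70114933,  0.05049279, -0.03909739])}
side {'K': array([[412.09805092,   0.        , 257.54236761],
       [  0.        , 412.09805092, 192.49760686],
       [  0.        ,   0.        ,   1.        ]]), 'k1': -0.11159869737588167, 'eye': array([554.75533493, 710.17410944, 942.92336535]), 'rotation': array([-0.02051149,  0.94269823, -0.33292742,  0.00765954])}
```

View pics/top0.png

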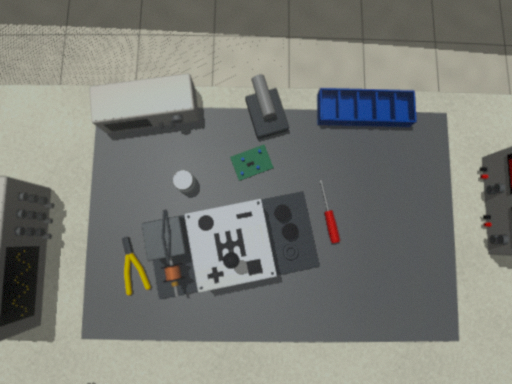

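View pics/side0.png

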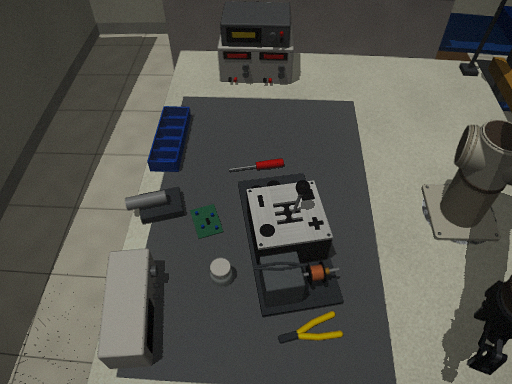

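The top view shows the plus at (215,274), disc at (206,222), bar at (244,215), square at (254,268) and the knob at about (231,260), towards −x in the middle slot. The side view shows the knob at (304,187) and the plus at (316,223).

```bash
cat > h.py <<'E'
import numpy as np,cv2
from scipy.spatial.transform import Rotation as R
from cell import bot
def ray(n,uv):
    c=bot.get_calibration(n)
    p=cv2.undistortPoints(np.array([[uv]],float),c['K'],np.array([c['k1'],0,0,0]))[0,0]
    d=R.from_quat(c['rotation']).apply([p[0],p[1],1]);return np.array(c['eye']),d/np.linalg.norm(d)
def plane(n,uv,z):
    e,d=ray(n,uv);return e+d*(z-e[2])/d[2]
def cross(a,b):
    (e1,d1),(e2,d2)=a,b
    t=np.linalg.lstsq(np.c_[d1,-d2],e2-e1,rcond=None)[0]
    p,q=e1+t[0]*d1,e2+t[1]*d2;return (p+q)/2,np.linalg.norm(p-q)
def blobs(img,x0,y0,x1,y1,th=60,amin=25):
    m=(img[y0:y1,x0:x1].max(2)<th).astype(np.uint8)
    n,l,s,c=cv2.connectedComponentsWithStats(m)
    return [(c[i]+[x0,y0],s[i]) for i in range(1,n) if s[i][4]>amin]
E
python3 - <<'E'
from h import *
np.set_printoptions(precision=1,suppress=True)
t=cv2.imread('pics/top0.png');s=cv2.imread('pics/side0.png')
for c,st in blobs(t,192,205,270,285,50): print('T',c,st,plane('top',c,122))
for c,st in blobs(s,250,178,330,245,50): print('S',c,st,plane('side',c,122))
a=cv2.resize(t[195:300,180:280],None,fx=5,fy=5,interpolation=2);b=cv2.resize(s[170:265,240:340],None,fx=5,fy=5,interpolation=2)
b=cv2.copyMakeBorder(b,0,a.shape[0]-b.shape[0],0,0,0);cv2.imwrite('pics/z.png',cv2.resize(np.hstack([a,b]),(800,420)))
E
```

```text
T [230.9 259.9] [ 31  48  15  14 131] [471.3 102.3 122. ]
S [286.2 185.3] [  0   0  65  23 601] [511.  21. 122.]
S [260.5 200.6] [ 8 17  6 12 53] [575.9  74.4 122. ]
S [286.5 213.3] [ 23  24  30  22 219] [510.3 111.  122. ]
S [251.9 232. ] [  0  33   7  34 126] [592.5 169.7 122. ]
S [315.4 223. ] [59 39 14 13 93] [440.3 137.1 122. ]
S [266.9 230. ] [ 10  46  15  13 150] [557.1 162.2 122. ]
S [316.8 242.6] [ 45  61  35   6 109] [439.3 192.7 122. ]
```

View pics/z.png

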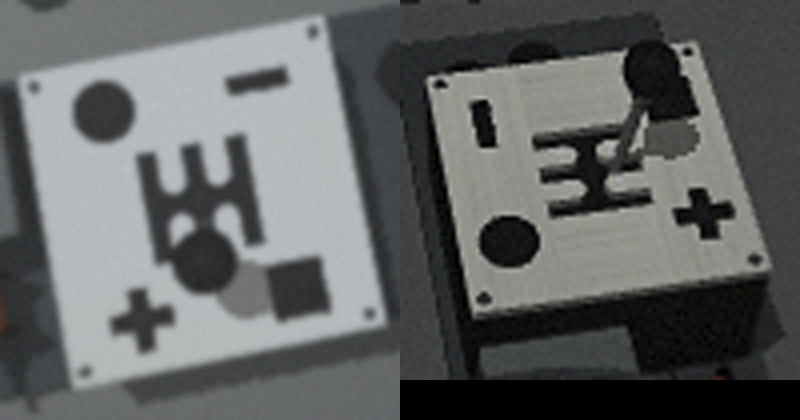

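The zoom confirms it: plus at zoom (142,320), on the robot-side and headstock-side corner. The knob is at zoom (205,261) top and (651,70) side, and the four corner screws are clear in both views.

Run:
```python
from h import *
np.set_printoptions(precision=3,suppress=True)
T=lambda u,v:(180+u/4-.4,195+v/4-.4)
S=lambda u,v:(240+(u-400)/4-.4,170+v/4-.4)
ct=np.array([plane('top',T(*p),120) for p in[(34,87),(313,32),(370,313),(85,372)]])
cs=np.array([plane('side',S(*p),120) for p in[(441,83),(688,50),(756,259),(484,299)]])
print(ct,cs)
print(np.linalg.norm(np.diff(ct,axis=0),axis=1))
print(np.linalg.norm(np.diff(cs,axis=0),axis=1))
# far-left(+x+y), far-right(+x-y), near-right, near-left ; side listing: far(disc/bar)...
for n,p in(('t',T(142,320)),('t',T(104,111)),('t',T(257,80)),('t',T(300,288))): print('mark',plane('top',p,122))
for p in((703,213),(509,241),(483,124)): print('side mark',plane('side',S(*p),122))
k,e=cross(ray('top',T(205,261)),ray('side',S(651,70)));print('knob',k,e)
g=(ct.mean(0)+cs.mean(0))/2
yd=ct[0]+ct[3]-ct[1]-ct[2];yaw=np.arctan2(-yd[0],yd[1]);xd=ct[0]+ct[1]-ct[2]-ct[3]
print('gate',ct.mean(0),cs.mean(0),'yaw',yaw,np.arctan2(xd[1],xd[0]))
for G in (ct.mean(0),g):
  d=k-G;c,s=np.cos(yaw),np.sin(yaw);print('knob in winder',c*d[0]+s*d[1],-s*d[0]+c*d[1],d[2])
```

```text
[[568.921 203.154 120.   ]
 [602.982  42.753 120.   ]
 [443.176   8.576 120.   ]
 [408.642 168.956 120.   ]] [[604.586  40.483 120.   ]
 [444.267   5.582 120.   ]
 [409.817 167.375 120.   ]
 [570.536 201.745 120.   ]]
[163.977 163.419 164.055]
[164.073 165.421 164.353]
mark [438.075 137.369 122.   ]
mark [555.569 162.156 122.   ]
mark [574.545  74.709 122.   ]
mark [456.904  48.463 122.   ]
side mark [440.363 136.693 122.   ]
side mark [557.18  161.871 122.   ]
side mark [576.18   74.252 122.   ]
knob [477.278  97.447 208.382] 1.88121608322522
gate [505.93 105.86 120.  ] [507.301 103.796 120.   ] yaw 0.2106645580779915 0.21045281227992418
knob in winder -29.777340406460286 -2.235303789685708 88.38154900231109
knob in winder -30.232106938774994 -1.0829652909234646 88.38154900231109
```

jog_arm --deltas "0 0 -4 -20 -15 0 -1; 0 0 -9 -52 -38 0 -1; 0 0 -14 -88 -64 0 -1; 0 0 -20 -124 -90 0 -1; 0 0 -26 -160 -116 0 -1; 0 0 -31 -196 -142 0 -1; 0 0 -33.5 -222 -162 0 -1; 0 0 -33.5 -236 -172 0 -1"

```text
time: 0.9
tool_pos: [340.1, 216.8, 231.0]
tcp_rot: [-0.104, 0.995, -0.0, -0.0]
force: [-0.2, 0.6, 0.1]
finger_gap: 0.4
grip_force: 0.0
```

```bash
cat >> h.py <<'E'
G=np.array([506.6,104.8,0]);YAW=.2105;W=R.from_euler('z',YAW)
def st():
    np.set_printoptions(precision=2,suppress=True)
    s=bot.observe();r=R.from_quat(s['tcp_rot']);p=np.array(s['tool_pos'])
    print(s['time'],'tcp',p,'winder',W.inv().apply(p-G),'q',np.array(s['joint_pos']),'gap',s['finger_gap'],'F',W.inv().apply(s['force']))
    print('tool axes in winder',(W.inv()*r).as_matrix().round(3).tolist());return r,p
def to(x,y,z):
    r,p=st();print('delta tool',r.inv().apply(W.apply([x,y,z])+G-p))
E
python3 -c "
from h import *
to(-85,-1,230)"
```

```text
0.9 tcp [340.07 216.76 231.03] winder [-139.46  144.28  231.03] q [ 0.57  0.05 -0.22  1.3  -0.    0.36] gap 0.3676069863656311 F [-0.05  0.6   0.08]
tool axes in winder [[-1.0, 0.002, -0.001], [0.002, 1.0, -0.001], [0.001, -0.001, -1.0]]
delta tool [ -54.75 -145.17    1.11]
```

jog_arm --deltas "0 0 0 -8 -20 0 -1; 0 0 0 -20 -52 0 -1; 0 0 0 -33 -88 0 -1; 0 0 0 -46 -122 0 -1; 0 0 0 -53 -141 4 -1; 0 0 0 -55 -145 15 -1; 0 0 0 -55 -145 27 -1; 0 0 0 -55 -145 33 -1"

```text
time: 1.7
tool_pos: [422.3, 88.9, 196.5]
tcp_rot: [-0.105, 0.994, 0.0, -0.002]
force: [0.6, 0.1, -0.4]
finger_gap: 0.3
grip_force: 0.0
```

```bash
python3 -c "
from h import *
to(-85,-1,198)
s=bot.grab_frame('side');cv2.imwrite('pics/s1.png',cv2.resize(s[140:290,220:420],None,fx=3,fy=3,interpolation=2))"
```

```text
1.7 tcp [422.32  88.89 196.54] winder [-85.74   2.05 196.54] q [ 0.21  0.13 -0.23  1.22  0.   -0.  ] gap 0.3043757182663691 F [ 0.6  -0.01 -0.39]
tool axes in winder [[-1.0, -0.0, -0.003], [-0.0, 1.0, 0.0], [0.003, 0.0, -1.0]]
delta tool [-0.73 -3.05 -1.47]
```

View pics/s1.png

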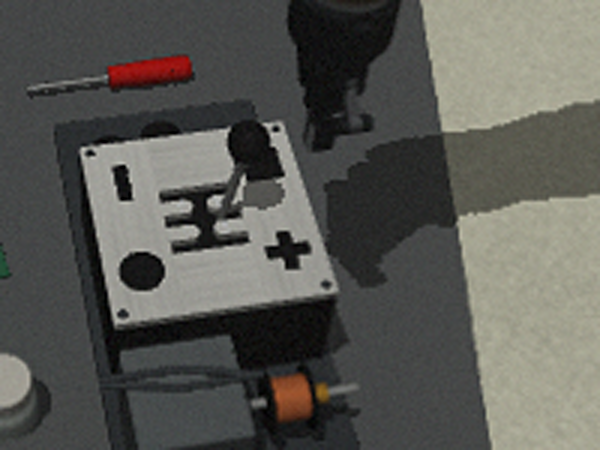

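The fingers, at about (320,130) in the crop, stand on the robot side of the knob at (248,140), as planned. Next I push gently.

jog_arm --deltas "0 0 0 -10 -2 0 -1; 0 0 0 -20 -3 0 -1; 0 0 0 -25 -3 0 -1; 0 0 0 -29 -3 0 -1; 0 0 0 -33 -3 0 -1; 0 0 0 -37 -3 0 -1; 0 0 0 -41 -3 0 -1; 0 0 0 -44 -3 0 -1"

```text
time: 2.55
tool_pos: [467.5, 95.2, 198.4]
tcp_rot: [-0.105, 0.994, 0.0, 0.0]
force: [-1.6, -0.2, 1.2]
finger_gap: -0.2
grip_force: 1.0
```

```bash
cat >> h.py <<'E'
def knob(tag):
    st()
    for n in('top','side'): cv2.imwrite(f'pics/{n}{tag}.png',bot.grab_frame(n))
    t=cv2.imread(f'pics/top{tag}.png');s=cv2.imread(f'pics/side{tag}.png')
    a=t[210:285,185:285];b=s[160:260,245:345]
    a=cv2.copyMakeBorder(a,0,25,0,0,0)
    cv2.imwrite(f'pics/z{tag}.png',cv2.resize(np.hstack([a,b]),None,fx=4,fy=4,interpolation=2))
def kz(ut,us): # zoom pixels -> knob in winder
    k,e=cross(ray('top',(185+ut[0]/4-.4,210+ut[1]/4-.4)),ray('side',(245+(us[0]-400)/4-.4,160+us[1]/4-.4)))
    print('knob winder',W.inv().apply(k-G),e)
E
python3 -c "
from h import *
knob('a')"
```

```text
2.55 tcp [467.52  95.24 198.35] winder [-40.21  -1.19 198.35] q [ 0.2   0.21 -0.12  1.24  0.   -0.01] gap -0.18627776260147294 F [-1.64  0.14  1.15]
tool axes in winder [[-1.0, -0.0, 0.0], [-0.0, 1.0, 0.0], [-0.0, 0.0, -1.0]]
```

View pics/za.png

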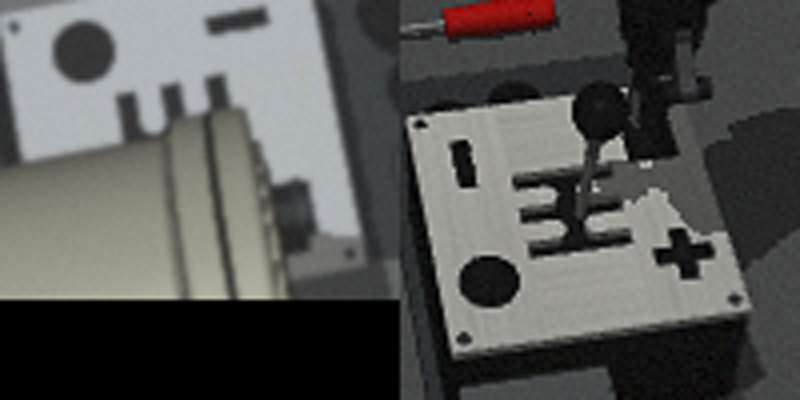

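The knob is now at zoom (600,112), touching the finger, and the shaft is in the middle slot. I'll take its position from the side ray at the knob's height.

```bash
cat >> h.py <<'E'
def ks(u,v,z=209.5):
    print('knob(side) winder',W.inv().apply(plane('side',(245+(u-400)/4-.4,160+v/4-.4),z)-G))
E
python3 -c "
from h import *
ks(600,112)
print(W.inv().apply(plane('side',(240+251/4-.4,170+70/4-.4),208)-G))"
```

```text
knob(side) winder [-10.92602576  -1.89610259 209.5       ]
[-29.39380105  -1.56602623 208.        ]
```

jog_arm --deltas "0 0 0 -3 0 0 -1; 0 0 0 -6 0 0 -1; 0 0 0 -9 0 0 -1; 0 0 0 -11 0 0 -1; 0 0 0 -11.5 0 0 -1; 0 0 0 -11.5 0 0 -1; 0 0 0 -5 0 0 -1; 0 0 0 10 0 0 -1"

```text
time: 3.45
tool_pos: [458.1, 93.2, 198.2]
tcp_rot: [-0.105, 0.994, 0.0, 0.001]
force: [-0.4, -0.7, 0.5]
finger_gap: 0.1
grip_force: 0.0
```

```bash
python3 -c "
from h import *
knob('b')"
```

```text
3.45 tcp [458.05  93.22 198.17] winder [-49.89  -1.18 198.17] q [ 0.2   0.19 -0.14  1.23  0.   -0.01] gap 0.13982751111098413 F [-0.5  -0.58  0.53]
tool axes in winder [[-1.0, -0.0, 0.001], [-0.0, 1.0, -0.0], [-0.001, -0.0, -1.0]]
```

View pics/zb.png

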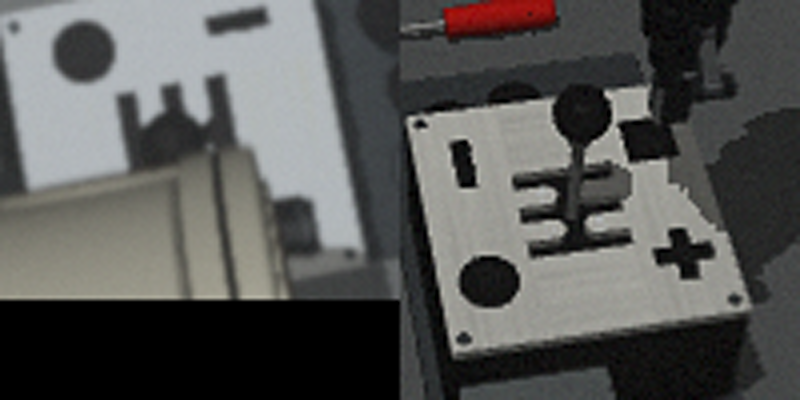

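The knob is at zoom (582,113), freed from the finger, and looks upright. I'll check it against the expected upright pixel.

```bash
python3 -c "
from h import *
ks(582,113,210)
to(0,-55,198)"
```

```text
knob(side) winder [ -0.37661407  -2.49675248 210.        ]
3.55 tcp [455.96  92.75 198.24] winder [-52.04  -1.21 198.24] q [ 0.2   0.19 -0.15  1.23 -0.   -0.01] gap 0.019657936430916487 F [-0.6   1.08 -0.21]
tool axes in winder [[-1.0, -0.0, -0.001], [-0.0, 1.0, -0.0], [0.001, -0.0, -1.0]]
delta tool [-52.03 -53.81   0.18]
```

jog_arm --deltas "0 0 0 5 -8 0 -1; 0 0 0 10 -24 0 -1; 0 0 0 10 -42 0 -1; 0 0 0 3 -54 0 -1; 0 0 0 -12 -56 0 -1; 0 0 0 -30 -56 0 -1; 0 0 0 -44 -56 0 -1; 0 0 0 -50 -56 0 -1"

```text
time: 4.35
tool_pos: [520.0, 48.6, 198.0]
tcp_rot: [-0.105, 0.994, 0.0, 0.0]
force: [-0.5, -0.6, 0.7]
finger_gap: 0.0
grip_force: 0.0
```

jog_arm --deltas "0 0 0 0 10 0 -1; 0 0 0 0 20 0 -1; 0 0 0 0 27 0 -1; 0 0 0 0 34 0 -1; 0 0 0 0 41 0 -1; 0 0 0 0 48 0 -1; 0 0 0 0 55 0 -1; 0 0 0 0 60 0 -1"

```text
time: 5.15
tool_pos: [505.2, 108.0, 198.2]
tcp_rot: [-0.105, 0.994, -0.0, -0.0]
force: [0.7, -0.7, -0.3]
finger_gap: -0.1
grip_force: 0.8
```

```bash
python3 -c "
from h import *
knob('c')"
```

```text
5.15 tcp [505.21 108.04 198.2 ] winder [ -0.68   3.46 198.2 ] q [ 0.21  0.29 -0.02  1.27 -0.   -0.  ] gap -0.07658649349034659 F [ 0.58 -0.85 -0.33]
tool axes in winder [[-1.0, -0.001, -0.0], [-0.001, 1.0, -0.0], [0.0, -0.0, -1.0]]
```

View pics/zc.png

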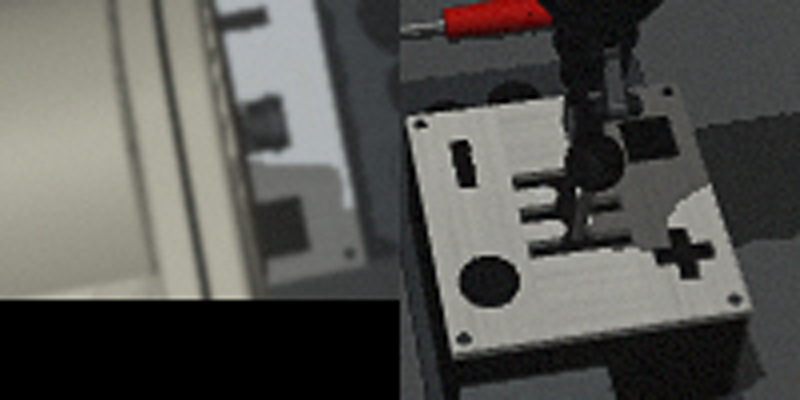

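The knob is at zoom (597,162), moving along the crossway on the finger's headstock side.

```bash
python3 -c "
from h import *
ks(597,162,207.5)"
```

```text
knob(side) winder [ -1.62564895  32.05163375 207.5       ]
```

jog_arm --deltas "0 0 0 0 2 0 -1; 0 0 0 0 4 0 -1; 0 0 0 0 6 0 -1; 0 0 0 0 8 0 -1; 0 0 0 0 9 0 -1; 0 0 0 0 9 0 -1; 0 0 0 0 9 0 -1; 0 0 0 0 9 0 -1"

```text
time: 6.05
tool_pos: [503.8, 116.3, 198.4]
tcp_rot: [-0.105, 0.994, 0.0, 0.0]
force: [-0.4, -2.4, -0.2]
finger_gap: -0.2
grip_force: 0.5
```

jog_arm --deltas "0 0 0 0 1 0 -1; 0 0 0 0 2 0 -1; 0 0 0 0 3 0 -1; 0 0 0 0 4 0 -1; 0 0 0 0 4 0 -1; 0 0 0 0 4 0 -1; 0 0 0 0 4 0 -1; 0 0 0 0 4 0 -1"

```text
time: 6.85
tool_pos: [502.8, 120.2, 198.3]
tcp_rot: [-0.105, 0.994, 0.0, 0.0]
force: [0.3, 0.1, 0.1]
finger_gap: 0.0
grip_force: 0.5
```

```bash
python3 -c "
from h import *
st()"
```

```text
6.85 tcp [502.8  120.21 198.33] winder [ -0.49  15.86 198.33] q [ 0.23  0.29 -0.02  1.27  0.    0.02] gap 0.04898046942841044 F [0.29 0.06 0.06]
tool axes in winder [[-1.0, -0.0, 0.0], [-0.0, 1.0, 0.0], [-0.0, 0.0, -1.0]]
```

jog_arm --deltas "0 0 0 0 1 0 -1; 0 0 0 0 2 0 -1; 0 0 0 0 2 0 -1; 0 0 0 0 3 0 -1; 0 0 0 0 3 0 -1; 0 0 0 0 3 0 -1; 0 0 0 0 3 0 -1; 0 0 0 0 3 0 -1"

```text
time: 7.65
tool_pos: [502.2, 123.1, 198.3]
tcp_rot: [-0.105, 0.994, 0.0, -0.0]
force: [0.4, -1.1, -0.6]
finger_gap: 0.2
grip_force: 0.5
```

```bash
python3 -c "
from h import *
knob('d')"
```

```text
7.65 tcp [502.18 123.12 198.31] winder [ -0.5   18.84 198.31] q [ 0.24  0.29 -0.01  1.27  0.    0.03] gap 0.16904346821741836 F [ 0.2  -1.21 -0.59]
tool axes in winder [[-1.0, -0.0, -0.0], [-0.0, 1.0, 0.0], [0.0, 0.0, -1.0]]
```

View pics/zd.png

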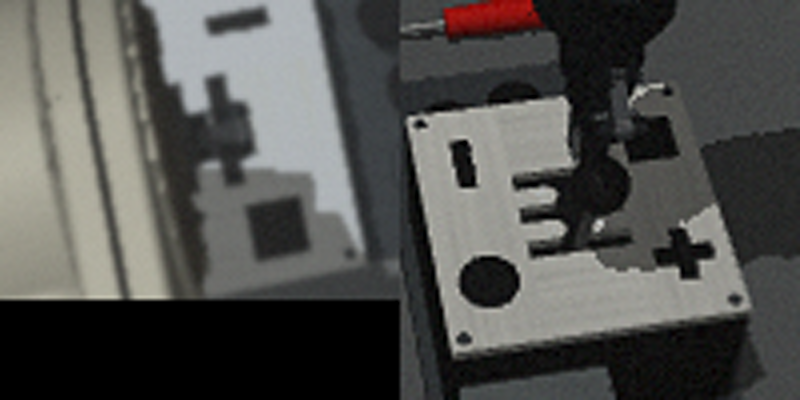

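The knob is at zoom (603,184) and the shaft is close to the outer slot. I'll push on until the stop is felt.

```bash
python3 -c "
from h import *
ks(603,184,204)"
```

```text
knob(side) winder [ -2.34278401  45.2987115  204.        ]
```

jog_arm --deltas "0 0 0 0 1 0 -1; 0 0 0 0 2 0 -1; 0 0 0 0 2 0 -1; 0 0 0 0 2 0 -1; 0 0 0 0 3 0 -1; 0 0 0 0 3 0 -1; 0 0 0 0 3 0 -1; 0 0 0 0 3 0 -1"

```text
time: 8.55
tool_pos: [501.6, 125.8, 198.2]
tcp_rot: [-0.105, 0.994, -0.0, -0.0]
force: [0.5, -3.4, -1.0]
finger_gap: 0.3
grip_force: 1.6
```

jog_arm --deltas "0 0 0 0 1 0 -1; 0 0 0 0 1 0 -1; 0 0 0 0 2 0 -1; 0 0 0 0 2 0 -1; 0 0 0 0 2 0 -1; 0 0 0 0 2 0 -1; 0 0 0 0 2 0 -1; 0 0 0 0 2 0 -1"

```text
time: 9.35
tool_pos: [501.2, 127.4, 198.2]
tcp_rot: [-0.105, 0.994, -0.001, -0.0]
force: [1.6, -4.8, -0.7]
finger_gap: 0.1
grip_force: 2.4
```

```bash
python3 -c "
from h import *
st()"
```

```text
9.35 tcp [501.21 127.39 198.22] winder [ -0.55  23.21 198.22] q [ 0.25  0.29 -0.01  1.27 -0.    0.04] gap 0.10056521943145648 F [ 0.59 -5.04 -0.66]
tool axes in winder [[-1.0, 0.0, -0.0], [0.0, 1.0, -0.001], [0.0, -0.001, -1.0]]
```

jog_arm --deltas "0 0 0 0 1 0 -1; 0 0 0 0 2 0 -1; 0 0 0 0 2 0 -1; 0 0 0 0 2 0 -1; 0 0 0 0 2 0 -1; 0 0 0 0 2 0 -1; 0 0 0 0 0 0 -1; 0 0 0 0 -12 0 -1"

```text
time: 10.15
tool_pos: [503.6, 117.5, 198.6]
tcp_rot: [-0.106, 0.994, 0.001, 0.0]
force: [-0.4, 0.2, 0.2]
finger_gap: 0.2
grip_force: 0.0
```

```bash
python3 -c "
from h import *
knob('e')"
```

```text
10.15 tcp [503.61 117.5  198.56] winder [ -0.27  13.04 198.56] q [ 0.23  0.29 -0.01  1.27  0.    0.01] gap 0.168518608363205 F [-0.38  0.29  0.2 ]
tool axes in winder [[-1.0, -0.002, 0.001], [-0.002, 1.0, 0.003], [-0.001, 0.003, -1.0]]
```

View pics/ze.png

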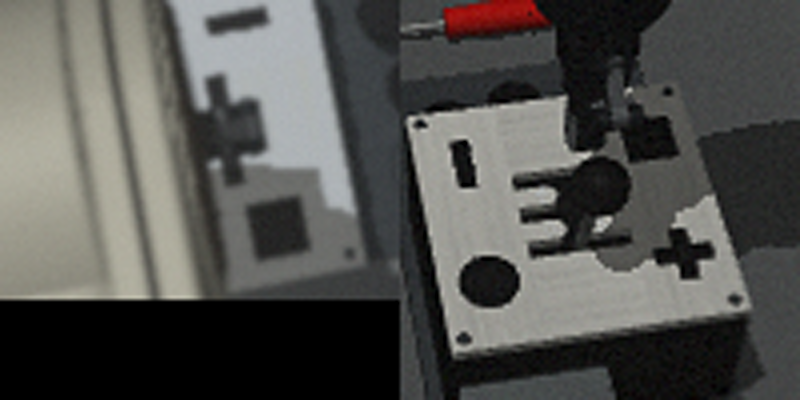

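The knob is at zoom (601,187) and the shaft is in line with the outer slot at the plus. The finger is clear, so I'll go round to the +x side and lower it.

jog_arm --deltas "0 0 0 0 -10 0 -1; 0 0 0 -10 -14 4 -1; 0 0 0 -27 -14 8 -1; 0 0 0 -44 -10 12 -1; 0 0 0 -52 4 12 -1; 0 0 0 -52 20 12 -1; 0 0 0 -52 30 12 -1; 0 0 0 -52 34 12 -1"

```text
time: 11.05
tool_pos: [546.5, 162.1, 186.5]
tcp_rot: [-0.106, 0.994, 0.0, -0.0]
force: [-1.2, -0.2, 0.9]
finger_gap: 0.2
grip_force: 0.0
```

```bash
python3 -c "
from h import *
ks(601,187,204)
to(-9,47,186)"
```

```text
knob(side) winder [ -0.76493371  47.17148005 204.        ]
11.05 tcp [546.46 162.14 186.45] winder [ 50.96  47.74 186.45] q [0.29 0.4  0.11 1.28 0.   0.07] gap 0.16459263398142462 F [-1.18  0.07  0.9 ]
tool axes in winder [[-1.0, -0.003, -0.0], [-0.003, 1.0, 0.0], [0.0, 0.0, -1.0]]
delta tool [59.96 -0.57  0.47]
```

jog_arm --deltas "0 0 0 8 0 0 -1; 0 0 0 16 0 0 -1; 0 0 0 22 0 0 -1; 0 0 0 28 0 0 -1; 0 0 0 34 0 0 -1; 0 0 0 40 0 0 -1; 0 0 0 46 0 0 -1; 0 0 0 50 0 0 -1"

```text
time: 11.85
tool_pos: [498.1, 149.8, 186.6]
tcp_rot: [-0.105, 0.994, 0.0, 0.0]
force: [2.6, 0.9, 1.2]
finger_gap: 0.0
grip_force: 0.9
```

jog_arm --deltas "0 0 0 3 0 0 -1; 0 0 0 6 0 0 -1; 0 0 0 9 0 0 -1; 0 0 0 11 0 0 -1; 0 0 0 13 0 0 -1; 0 0 0 14 0 0 -1; 0 0 0 14 0 0 -1; 0 0 0 14 0 0 -1"

```text
time: 12.65
tool_pos: [484.5, 147.0, 186.2]
tcp_rot: [-0.105, 0.994, 0.0, -0.0]
force: [-0.0, 0.3, 0.5]
finger_gap: 0.0
grip_force: 0.3
```

```bash
python3 -c "
from h import *
knob('f')"
```

```text
12.65 tcp [484.5  146.98 186.23] winder [-12.8   45.87 186.23] q [ 0.29  0.28 -0.06  1.23  0.    0.08] gap 0.0006748197607974036 F [0.06 0.33 0.54]
tool axes in winder [[-1.0, -0.0, -0.001], [-0.0, 1.0, 0.0], [0.001, 0.0, -1.0]]
```

View pics/zf.png

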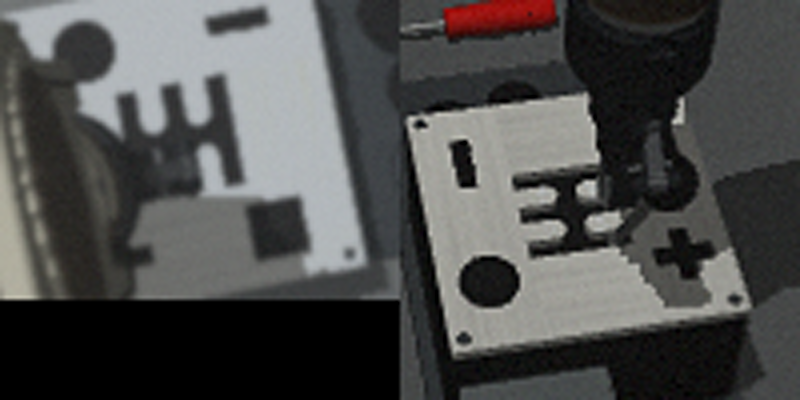

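The knob is at zoom (668,180) and the shaft runs down the outer slot towards the plus. I'll push on slowly to the stop, guided by force.

jog_arm --deltas "0 0 0 1 0 0 -1; 0 0 0 2 0 0 -1; 0 0 0 3 0 0 -1; 0 0 0 4 0 0 -1; 0 0 0 5 0 0 -1; 0 0 0 5 0 0 -1; 0 0 0 5 0 0 -1; 0 0 0 5 0 0 -1"

```text
time: 13.55
tool_pos: [480.1, 146.0, 186.3]
tcp_rot: [-0.105, 0.994, 0.0, 0.0]
force: [2.7, 0.8, -1.4]
finger_gap: -0.2
grip_force: 1.4
```

jog_arm --deltas "0 0 0 1 0 0 -1; 0 0 0 2 0 0 -1; 0 0 0 2 0 0 -1; 0 0 0 3 0 0 -1; 0 0 0 3 0 0 -1; 0 0 0 3 0 0 -1; 0 0 0 3 0 0 -1; 0 0 0 3 0 0 -1"

```text
time: 14.35
tool_pos: [479.6, 145.6, 186.6]
tcp_rot: [-0.105, 0.994, -0.0, 0.003]
force: [8.7, 0.7, -6.1]
finger_gap: 0.2
grip_force: 4.6
```

```bash
python3 -c "
from h import *
st();ks(668,180,201)"
```

```text
14.35 tcp [479.6  145.58 186.56] winder [-17.89  45.52 186.56] q [ 0.3   0.26 -0.08  1.22 -0.    0.08] gap 0.1880280733455949 F [ 8.67 -1.12 -6.06]
tool axes in winder [[-1.0, 0.0, 0.005], [0.0, 1.0, -0.001], [-0.005, -0.001, -1.0]]
knob(side) winder [-40.04  46.53 201.  ]
```

The stop is felt: 8.7 N with the TCP at −17.9, against −18 predicted. One more firm press, then I back off and lift away.

jog_arm --deltas "0 0 0 1 0 0 -1; 0 0 0 2 0 0 -1; 0 0 0 2 0 0 -1; 0 0 0 2 0 0 -1; 0 0 0 0 0 0 -1; 0 0 0 -8 0 0 -1; 0 0 0 -20 0 0 -1; 0 0 0 -30 0 0 -1"

```text
time: 15.15
tool_pos: [506.0, 151.7, 186.2]
tcp_rot: [-0.105, 0.994, 0.0, -0.001]
force: [-0.2, -1.0, 0.1]
finger_gap: 0.3
grip_force: 0.0
```

jog_arm --deltas "0 0 0 -5 0 -10 -1; 0 0 0 -10 0 -30 -1; 0 0 0 -20 -10 -55 -1; 0 0 0 -35 -30 -75 -1; 0 0 0 -50 -60 -85 -1; 0 0 0 -60 -90 -90 -1; 0 0 0 -65 -110 -90 -1; 0 0 0 -65 -115 -90 -1"

```text
time: 15.95
tool_pos: [594.5, 50.8, 275.9]
tcp_rot: [-0.104, 0.995, -0.0, -0.001]
force: [-0.3, 0.3, 0.1]
finger_gap: 0.3
grip_force: 0.0
```

```bash
python3 -c "
from h import *
st()
s=bot.grab_frame('side')
m=(s[185:225,300:335].max(2)<50).astype(np.uint8)
cs=[c for c in cv2.findContours(m,cv2.RETR_EXTERNAL,cv2.CHAIN_APPROX_NONE)[0] if len(c)>15]
for c in cs:
  (u,v),r=cv2.minEnclosingCircle(c);u+=300;v+=185
  print(u,v,r,W.inv().apply(plane('side',(u,v),198)-G),cv2.boundingRect(c))
print('expected at both stops: x-46 y46')
for r in m: print(''.join('.#'[x] for x in r))
"
```

```text
15.95 tcp [594.49  50.82 275.86] winder [ 74.67 -71.15 275.86] q [ 0.09  0.43  0.39  1.53 -0.   -0.12] gap 0.3283148106465121 F [-0.27  0.38  0.12]
tool axes in winder [[-1.0, 0.002, -0.001], [0.002, 1.0, 0.0], [0.001, 0.0, -1.0]]
315.5 222.0 6.800835609436035 [-37.56  92.58 198.  ] (9, 32, 14, 8)
305.5 204.5 16.446983337402344 [-27.26  41.75 198.  ] (0, 4, 21, 32)
325.0 189.5 10.062405586242676 [-82.96   6.46 198.  ] (16, 0, 19, 12)
expected at both stops: x-46 y46
................###################
.................##################
.................##################
.................##################
.........###......#################
.###########......#################
############......#################
#############......################
.############......################
.############......################
.#############......##########..#..
.#############......#..............
..############.....................
..##############...................
..################.................
.........##########................
........############...............
.......#############...............
.......##############..............
.......##############..............
.......##############..............
.......##############..............
.......##############..............
.......#############...............
.......#############...............
.......############................
........##########.................
........#..#####...................
......##...........................
.....##............................
.....#.............................
....#..............................
...#........#####..................
..#.........#####..................
.##.........######.................
###..........#####...##............
.............##########............
.........##############............
.........##############............
.........#############.............
```

```bash
python3 -c "
from h import *
print(W.inv().apply(plane('side',(313.6,205.4),198.5)-G))
print(bot.finish_job())"
```

```text
[-44.6854109   47.70036316 198.5       ]
the job is handed in; nothing more can be done
None
```

The lever was pushed along the crossway and home into the slot beside the plus mark, the arm is clear, and the job was handed in at about 16 s. The last image puts the knob at (−45, +48) mm, against about 47 mm at each stop, and I felt the slot's end stop at about 9 N.

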